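Pack the stereo microscope's optics into the accessory tray

ROBOT

A 7-joint arm with a two-finger parallel gripper is mounted at the origin on the work surface. World frame = base frame: x ahead of the robot, y to its left, z up, the work surface at z = 0. Lengths are in m, angles in rad, forces in N, time in s.
With the tool pointing down it reaches from about 0.425 to 0.875 m from the base axis. Payload 4.7 kg.
Tool frame: the origin (TCP) lies midway between the tips of the shut fingers; the grasp point (between the pads) lies 19 mm behind it; z points along the fingers, y is the line along which they close (so a half turn about z gives the same grasp; the last joint's range is limited). The gripper opens to 87 mm and grips with 3 to 60 N. Pads are 19 mm wide; open, the fingers measure 117 mm over their backs; the gripper's body (75 mm by 190 mm) begins 51 mm behind the grasp point.
Start: joints at [1.203, 0.321, -0.07, 1.45, 0.023, 1.371, -0.057], TCP at [0.242, -0.603, 0.223] pointing down, gripper open.
Joint ranges: [-2.86, 2.86], [-0.3, 2.09], [-1.38, 1.24], [0.06, 2.45], [-1.56, 4.7], [0.09, 2.05], [-2.69, 2.69]. Speed limits (rad/s): [2.57, 2.57, 3.14, 3.14, 3.14, 3.14, 3.14].

INTERFACE

Orientations are given as a rotation vector (axis times angle).
In Python, from bench import monitor, cams, workorder gives the robot as it stands.
- The arm moves only by the tool move_arm, never from a script. Its arguments are lists of equal length, an entry for each row: "slide": the shift along the tool's x, y, z in cm, a list of three; "roll": the turn about the tool's z in rad. In form: {"slide": [[dx, dy, dz], ...], "roll": [roll, ...]}. A call has 1 to 20 rows; each row is the pose to reach, as a shift and turn from the pose commanded when the call began, along the tool's axes at that moment; what a row does not reach only later rows make up. A row lasts 1/10 s, in which the tool goes at most 50 mm and 8.59 degrees, less where a joint would pass 70% of its speed; a pose out of reach is approached as far as the arm can. A call with a gripper value outside its range is refused whole. "gripper" is the finger opening in cm, from 0 to 8.7, set as the call begins (left out, the last holds). The fingers move at their own pace and stop on an object; "squeeze" is the grip in N (left out, the last holds). Time passes only in rows, so rows that repeat a pose let the fingers close. It gives the time, the measured TCP pose, the force, the opening and the grip force at its end, in the units of the state.
- monitor.get_state(): the state, without advancing time (a new reading comes with each control period).
- cams.get_image(name): name is "side" or "top" or "wrist"; returns the picture (400x640x3 uint8, red, green, blue); there is no depth.
- cams.get_calibration(name): a dict with "mtx" (3x3 intrinsics, pixels), "R" (3x3) and "t" (3): a world point X has camera coordinates R X + t. Camera axes: x right, y down, z forward; pixel columns grow to the right and rows downward; lengths in m; the calibration is good to about 2 mm. The wrist camera is an equidistant fisheye: a pixel r from the principal point sees the ray r / f radians off the axis. A picture is of the moment at which its call begins: read the wrist's pose just before it. get_calibration takes no time and is no camera call; for the wrist camera it gives the pose at the moment of the call.
- workorder.close_job(): hands the job in; it is judged then, once.
The state is a dict: "time": time; "joint_positions": joint angles; "qd": joint speeds; "joint_torque": joint torques, N m; "position": TCP position; "tool_rot": TCP orientation; "ft_force": force on the tool from outside, world axes, zero at the start; "torque": the same for the moment, N m; "grip_width": opening from 0.0 (shut) to 1.0 (fully open); "grip_force": force on a finger pad.
Only numpy, scipy, OpenCV 4.12 (cv2) and the standard library are available. Lean on these libraries where they do the work, as an engineer would, in place of code of your own. Each camera call takes 0.05 s, during which the arm holds its last target. There are 200 camera calls.

TASK

Put the stereo microscope's loose optics away in the accessory tray: the squat wide lens into the wide round well, the two wide eyepieces barrel down into the two smaller round wells, one in each, and the filter slider flat into the oblong slot. Set each one gently down on the floor of its well, never dropping it. The slim eyepiece and the eye loupe belong to other instruments: leave them standing where they are.

Things in the scene. Friction and masses are not known exactly. Their poses are not given: they have to be found in the camera images.
- lens: auxiliary objective lens: squat black cylinder, 56 mm diameter (53 mm at its top edge), 30 mm high, with a bright ring and a large glass window on top, the widest of the optics, 200 g. Stands on a 3 mm grey bench mat. Origin: centre of its underside; z up its axis
- eyepiece_1: wide eyepiece of the stereo microscope, standing barrel down on the mat: bright metal barrel 30 mm diameter from 0 to 28 mm high, black head 42 mm diameter from 28 to 42 mm, tapering to 36 mm at the top, 52 mm high, 90 g, glass window on top. Origin: centre of the barrel's foot; z up its axis. Its twin is identical. 
- eyepiece_2: wide eyepiece of the stereo microscope, standing barrel down on the mat: bright metal barrel 30 mm diameter from 0 to 28 mm high, black head 42 mm diameter from 28 to 42 mm, tapering to 36 mm at the top, 52 mm high, 90 g, glass window on top. Origin: centre of the barrel's foot; z up its axis. Its twin is identical. 
- slider: polarising filter slider: bright aluminium bar with two small round windows, 62 mm long (its x), 24 mm wide (its y), 16 mm thick, lying flat on the mat, 60 g. Origin: centre of its underside; either way round is the same
- slim_eyepiece: look-alike that stays: slim eyepiece of another microscope, same build and 52 mm height as the wide ones but barrel 23 mm and black head 29 mm in diameter (25 mm at the top). Stands on the mat among them. Origin: centre of its foot; z up
- eye_loupe: look-alike that stays: black eye loupe standing like a cone, 38 mm diameter at its foot, 26 mm at its top, 28 mm high, small glass window on top. Stands on the mat. Origin: centre of its underside; z up. (Two white gem pots, 24 mm across and 16 mm high, also sit on the mat in the gaps between the optics)
- block_lens: grey block 86 x 86 x 20 mm, one of four fixed in two rows of two, centres 88 mm apart, in an open aluminium tray whose rim is lower than the blocks; the blocks swap places. Origin: centre of its underside, 6 mm above the bench; z up, x and y along its sides. Wide round well for the lens: 72 mm diameter, 12 mm deep, its floor 8 mm above the origin
- block_eye_a: grey block 86 x 86 x 20 mm, one of four fixed in two rows of two, centres 88 mm apart, in an open aluminium tray whose rim is lower than the blocks; the blocks swap places. Origin: centre of its underside, 6 mm above the bench; z up, x and y along its sides. Round well for one wide eyepiece: 46 mm diameter, 14 mm deep, floor 6 mm above the origin; either eyepiece block will do
- block_eye_b: grey block 86 x 86 x 20 mm, one of four fixed in two rows of two, centres 88 mm apart, in an open aluminium tray whose rim is lower than the blocks; the blocks swap places. Origin: centre of its underside, 6 mm above the bench; z up, x and y along its sides. Round well for one wide eyepiece: 46 mm diameter, 14 mm deep, floor 6 mm above the origin; either eyepiece block will do
- block_slider: grey block 86 x 86 x 20 mm, one of four fixed in two rows of two, centres 88 mm apart, in an open aluminium tray whose rim is lower than the blocks; the blocks swap places. Origin: centre of its underside, 6 mm above the bench; z up, x and y along its sides. Shallow oblong slot for the filter slider: 78 mm along the block's x, 40 mm along its y, 6 mm deep, its floor 14 mm above the origin
Not all that is in view belongs to the job. Leave any green, purple or yellow look-alike of the eyepiece_1 alone.

How it is judged:
By the outcome, as a careful person would: the job done as asked, in the order asked, and still so for the second after the job is handed in, with the robot touching nothing.
It also fails if it takes over 96 s, if anything falls off the work surface, if the arm or the gripper's body presses on something with over 40 N, if the wrist force passes 120 N, or if a joint passes its speed limit or range.

## Working session

There is one attempt and no reset: what is moved stays moved. The work goes in short steps, Python scripts to look and compute and a tool call to move; the robot and the scene stay as the last step left them, time stands still between calls to the robot, and variables do not carry over. Pictures are saved under pics/ and viewed, at most 14 in all, crops included, and the job is handed in when it is done.

Besides the shell and the picture viewer there is one more tool, called after ">>>" by a JSON object that holds its "fn" and its "kwargs", one argument or row to a line. move_arm: Moves the arm, as the interface text tells. Its arguments: {"type":"object","properties":{"slide":{"type":"array","items":{"type":"array","items":{"type":"number"}}},"roll":{"type":"array","items":{"type":"number"}},"gripper":{"type":"number"},"squeeze":{"type":"number"}},"required":["slide","roll"]}

```bash
mkdir -p pics; ls
python3 - <<'E'
from bench import monitor, cams
import cv2
s=monitor.get_state()
print({k:s[k] for k in('time','position','tool_rot','joint_positions','grip_width')})
for n in('top','side','wrist'):
    im=cams.get_image(n);cv2.imwrite(f'pics/{n}0.png',im[:,:,::-1]);c=cams.get_calibration(n);print(n,c)
E
```

```text
pics
{'time': 0.0, 'position': array([ 0.24196617, -0.6026865 ,  0.22145012]), 'tool_rot': array([-3.08265186e+00, -5.95892428e-01,  6.99277487e-04]), 'joint_positions': array([ 1.20307843,  0.32183824, -0.07012409,  1.45167858,  0.0225959 ,
        1.37079018, -0.05688512]), 'grip_width': 0.9987575456049805}
top {'mtx': array([[504.80671519,   0.        , 327.76511094],
       [  0.        , 504.80671519, 204.08505826],
       [  0.        ,   0.        ,   1.        ]]), 'R': array([[-0.00724876, -0.99990885, -0.01139091],
       [-0.98236826,  0.00924878, -0.18672724],
       [ 0.18681558,  0.00983652, -0.98234576]]), 't': array([-0.06344261,  0.50920344,  1.16042931])}
side {'mtx': array([[441.53596631,   0.        , 321.20850539],
       [  0.        , 441.53596631, 200.64887268],
       [  0.        ,   0.        ,   1.        ]]), 'R': array([[ 0.9432357 , -0.33190093,  0.01217344],
       [-0.23765329, -0.7000885 , -0.67334762],
       [ 0.23200718,  0.63223245, -0.73922581]]), 't': array([-0.51117404,  0.11504342,  0.92943979])}
wrist {'mtx': array([[309.70691629,   0.        , 320.23732643],
       [  0.        , 309.70691629, 204.77992662],
       [  0.        ,   0.        ,   1.        ]]), 'R': array([[ 0.3720889 , -0.92819464, -0.00213283],
       [-0.89555762, -0.35960767,  0.26202836],
       [-0.2439803 , -0.09558778, -0.96505782]]), 't': array([-0.64815756, -0.03317521,  0.3901588 ])}
```

View pics/top0.png

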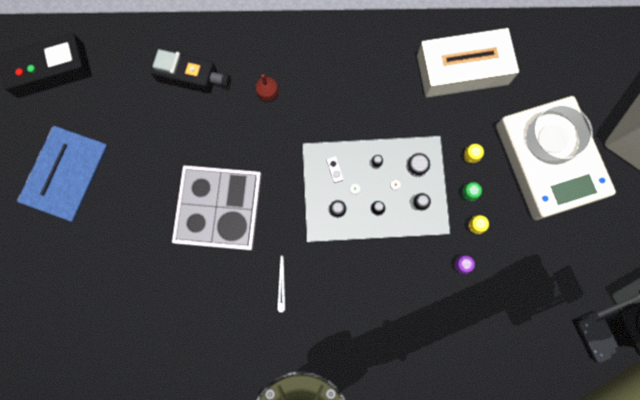

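View pics/side0.png

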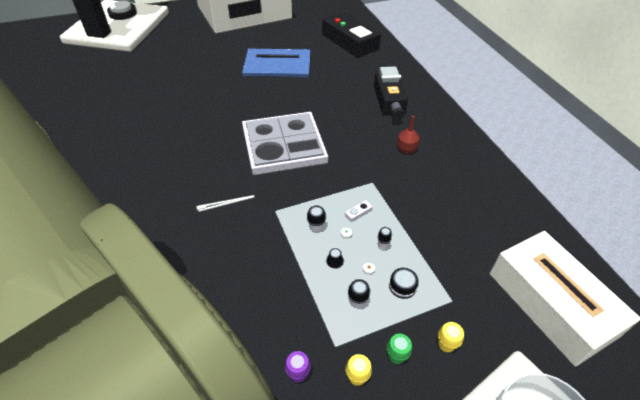

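Top view: the tray is around (217,207), with the lens well at lower right (232,226), the slider slot at (239,190) and the eye wells at (201,187) and (196,223). Candidates on the mat are (419,163), (338,208), (422,201), (377,160) and (378,208), with the slider at (335,169). I'll confirm these in an enlarged crop.

Run:
```python
import cv2,numpy as np
a=cv2.imread('pics/top0.png')[130:250,165:455];b=cv2.imread('pics/side0.png')[105:340,235:455]
a=cv2.resize(a,(725,300),interpolation=cv2.INTER_CUBIC)
cv2.imwrite('pics/c1.png',a)
cv2.imwrite('pics/c2.png',cv2.resize(b,None,fx=2.5,fy=2.5,interpolation=cv2.INTER_CUBIC))
```

```text
(no output)
```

View pics/c1.png

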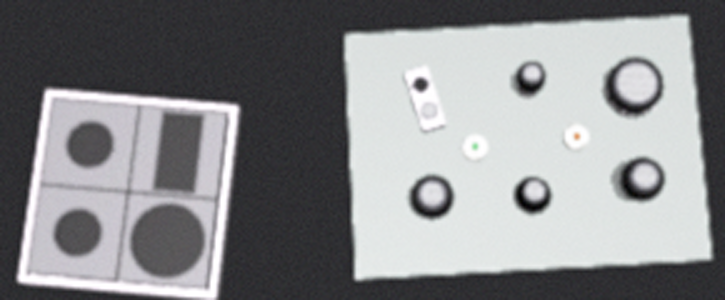

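View pics/c2.png

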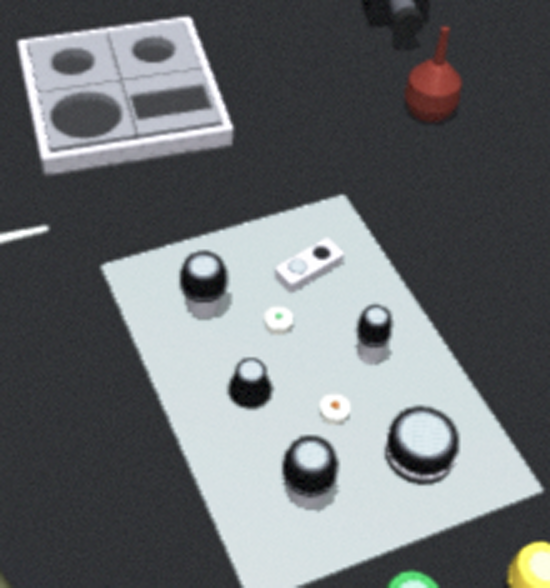

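Top/side pairs:
- **Lens**, widest with a ring: (419,163)/(404,280).
- **Wide eyepieces**, bright barrel and wide head: (338,208)/(317,211) and (423,201)/(360,287).
- **Slider**: (335,169)/(359,210).
- **Slim eyepiece**, narrower head on a barrel: (378,160)/(385,232). It stays.
- **Loupe**, a black cone with no barrel: (379,206)/(335,253). It stays.
- **Green, purple and yellow pieces**: off the mat, and they stay too.

Next I'll triangulate these.

```bash
cat > h.py <<'E'
import cv2,numpy as np
from bench import monitor,cams
from scipy.spatial.transform import Rotation as Ro
def ray(c,uv):
    K,R,t=c['mtx'],np.array(c['R']),np.array(c['t'])
    p=np.array([(uv[0]-K[0,2])/K[0,0],(uv[1]-K[1,2])/K[1,1],1])
    if c.get('fish'):
        r=np.hypot(*p[:2]);p=np.array([*(np.sin(r)*p[:2]/max(r,1e-9)),np.cos(r)])
    d=R.T@p
    return -R.T@t,d/np.linalg.norm(d)
def tri(rays):
    A=0;b=0
    for o,d in rays:
        P=np.eye(3)-np.outer(d,d);A=A+P;b=b+P@o
    x=np.linalg.solve(A,b)
    return x,max(np.linalg.norm((np.eye(3)-np.outer(d,d))@(x-o)) for o,d in rays)
def atz(c,uv,z):
    o,d=ray(c,uv);return o+d*(z-o[2])/d[2]
def proj(c,X):
    p=np.array(c['R'])@X+np.array(c['t'])
    if c.get('fish'):
        r=np.hypot(p[0],p[1]);a=np.arctan2(r,p[2]);q=p[:2]/max(r,1e-9)*a
    else:q=p[:2]/p[2]
    return q*c['mtx'][0,0]+np.array(c['mtx'])[:2,2]
def go(target):  # slide (cm) for TCP target in world, from measured pose
    s=monitor.get_state();return Ro.from_rotvec(s['tool_rot']).inv().apply(np.array(target)-s['position'])*100
E
python3 - <<'E'
from h import *
T,S=cams.get_calibration('top'),cams.get_calibration('side')
P=dict(lens=((635,84),(422,437)),A=((433,193),(204,265)),B=((646,177),(312,455)),slider=((425,98),(309,263)),loupe=((535,191),(251,370)),slim=((532,74),(376,317)),
w1=((89,144),(154,49)),w2=((77,232),(73,61)),wl=((167,240),(87,115)),ws=((178,152),(172,102)),
tl=((45,90),(191,18)),tr=((238,104),(230,130)),bl=((18,282),(20,39)),br=((215,297),(46,170)))
for k,(a,b) in P.items():
    ca=(165+a[0]/2.5,130+a[1]/2.5);cb=(235+b[0]/2.5,105+b[1]/2.5)
    x,e=tri([ray(T,ca),ray(S,cb)]);print(k,(x*1000).round(),round(e*1000,1),'r',round(np.hypot(*x[:2]),3))
s=monitor.get_state();print(Ro.from_rotvec(s['tool_rot']).as_matrix().round(3))
for n,x in dict(mid=(.54,-.2,.3)).items(): print(n,go(x))
E
```

```text
lens [ 611. -293.   30.] 0.7 r 0.677
A [499. -92.  58.] 0.3 r 0.507
B [ 513. -295.   58.] 0.5 r 0.592
slider [602. -86.  16.] 0.7 r 0.608
loupe [ 505. -191.   33.] 0.1 r 0.54
slim [ 615. -189.   55.] 0.2 r 0.644
w1 [557. 245.  25.] 0.0 r 0.609
w2 [470. 254.  25.] 0.3 r 0.534
wl [461. 166.  23.] 0.0 r 0.49
ws [549. 157.  23.] 0.4 r 0.571
tl [615. 293.  19.] 0.6 r 0.681
tr [595. 100.  22.] 2.4 r 0.603
bl [423. 309.  25.] 1.3 r 0.523
br [407. 121.   4.] 0.8 r 0.424
[[ 0.928  0.373 -0.001]
 [ 0.373 -0.928  0.001]
 [-0.    -0.001 -1.   ]]
mid [ 42.66501809 -26.29253614  -7.79381211]
```

>>> {"fn": "move_arm", "kwargs": {
  "slide": [
    [3,-1,0.4],
    [7,-2.3,0.9],
    [11.5,-3.8,1.5],
    [16,-5.2,2.1],
    [20.5,-6.7,2.7],
    [25,-8.2,3.3],
    [29.5,-9.7,3.9],
    [34,-11.1,4.5],
    [38,-12.4,5.1],
    [42,-13.8,5.6],
    [45,-14.8,6],
    [45.8,-15,6.1],
    [45.8,-15,6.1],
    [45.8,-15,6.1]
  ],
  "roll": [0.03,0.06,0.1,0.14,0.18,0.22,0.26,0.3,0.34,0.36,0.38,0.38,0.38,0.38],
  "gripper": 7.5,
  "squeeze": 15
}}

```text
time: 1.55
position: [0.6101, -0.2952, 0.1613]
tool_rot: [3.14, 0.0, -0.002]
ft_force: [0.1, -0.7, -0.2]
grip_width: 0.86
grip_force: 0.0
```

Run:
```python
from h import *
c=cams.get_calibration('wrist');im=cams.get_image('wrist');cv2.imwrite('pics/w1.png',im[:,:,::-1])
np.savez('w1.npz',**c)
c['fish']=1
for n,x in dict(lens=(.611,-.293,.033),B=(.513,-.295,.055),slim=(.615,-.189,.055),tcp=monitor.get_state()['position']).items(): print(n,proj(c,np.array(x)).round())
s=monitor.get_state();print(s['time'],s['position'],Ro.from_rotvec(s['tool_rot']).as_matrix().round(3),s['ft_force'],-c['R'].T@c['t'])
```

```text
lens [318. 194.]
B [320. 295.]
slim [207. 196.]
tcp [322. 249.]
1.6 [ 0.60982488 -0.29579029  0.16161274] [[ 1.    -0.001 -0.001]
 [-0.001 -1.    -0.002]
 [-0.001  0.002 -1.   ]] [-0.21473841  0.69291197  0.22936395] [ 0.68000631 -0.29479986  0.32337348]
```

View pics/w1.png

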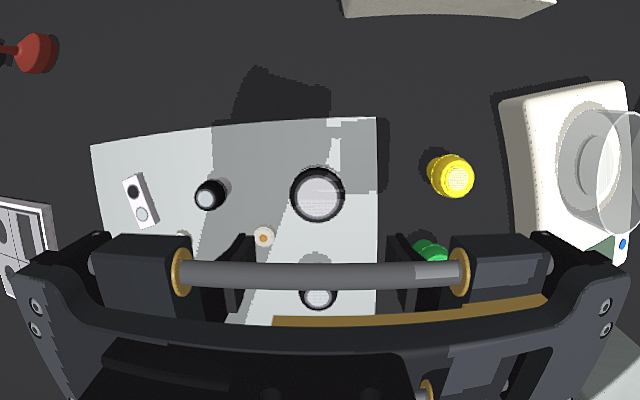

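The wrist view agrees with the triangulation: lens at (318,195) against a predicted (318,194), eyepiece B at (319,298), slim at (209,194). I'll descend on the lens, keeping the fingertips 15 mm above its foot so they stay clear of the block when placing.

>>> {"fn": "move_arm", "kwargs": {
  "slide": [
    [0,-0.2,2.5],
    [0.1,-0.2,5.5],
    [0.1,-0.2,8.5],
    [0.1,-0.2,11],
    [0.1,-0.2,13],
    [0.1,-0.2,14],
    [0.1,-0.2,14.3],
    [0.1,-0.2,14.3],
    [0.1,-0.2,14.3]
  ],
  "roll": [0,0,0,0,0,0,0,0,0]
}}

```text
time: 2.5
position: [0.613, -0.2922, 0.0201]
tool_rot: [3.14, 0.002, 0.003]
ft_force: [0.4, -0.7, -0.2]
grip_width: 0.861
grip_force: 0.0
```

>>> {"fn": "move_arm", "kwargs": {
  "slide": [
    [0,0,0],
    [0,0,0],
    [0,0,0],
    [0,0,0],
    [0,0,0],
    [0,0,0],
    [0,0,0],
    [0,0,0]
  ],
  "roll": [0,0,0,0,0,0,0,0],
  "gripper": 4.5,
  "squeeze": 20
}}

```text
time: 3.3
position: [0.6125, -0.2915, 0.019]
tool_rot: [3.141, 0.003, 0.001]
ft_force: [-0.3, 0.6, 4.5]
grip_width: 0.633
grip_force: 20.0
```

>>> {"fn": "move_arm", "kwargs": {
  "slide": [
    [0,0,-0.5],
    [0,0,-1.5],
    [0,0,-3],
    [0,0,-5],
    [0,0,-7],
    [0,0,-8],
    [0,0,-8],
    [0,0,-8]
  ],
  "roll": [0,0,0,0,0,0,0,0]
}}

```text
time: 4.1
position: [0.612, -0.2913, 0.0983]
tool_rot: [-3.142, -0.003, 0.001]
ft_force: [-0.1, 0.5, -2.0]
grip_width: 0.628
grip_force: 20.0
```

Run:
```python
from h import *
im=cams.get_image('side');cv2.imwrite('pics/s1.png',cv2.resize(im[200:330,300:500,::-1],None,fx=3,fy=3,interpolation=cv2.INTER_CUBIC))
s=monitor.get_state();print(s['position'],s['grip_width']*87,s['ft_force'])
```

```text
[ 0.61157469 -0.29106843  0.09754814] 55.202390963856736 [-0.52228698 -0.05648782 -2.51421262]
```

View pics/s1.png

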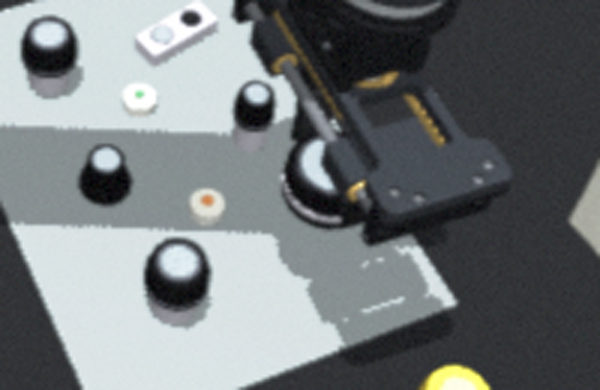

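The lens hangs level in the fingers, around (325,180) in the crop, and the neighbours are undisturbed. I'll carry it to the wide well.

>>> {"fn": "move_arm", "kwargs": {
  "slide": [
    [-0.5,-1.5,0],
    [-1.5,-4.5,0],
    [-2.8,-8.5,0],
    [-4.1,-12.5,0],
    [-5.4,-16.5,0],
    [-6.8,-20.5,0],
    [-8.1,-24.5,0],
    [-9.4,-28.5,0],
    [-10.7,-32.5,0],
    [-12,-36.5,0],
    [-13.3,-40.3,0],
    [-14.4,-43.6,0],
    [-15,-45.3,0],
    [-15.1,-45.7,0],
    [-15.1,-45.7,0],
    [-15.1,-45.7,0]
  ],
  "roll": [0,0.01,0.02,0.03,0.04,0.05,0.06,0.07,0.08,0.09,0.1,0.1,0.1,0.1,0.1,0.1]
}}

```text
time: 5.75
position: [0.4608, 0.1636, 0.098]
tool_rot: [3.137, -0.157, -0.001]
ft_force: [0.5, 0.3, -2.2]
grip_width: 0.636
grip_force: 20.0
```

Run:
```python
from h import *
c=cams.get_calibration('wrist');im=cams.get_image('wrist');cv2.imwrite('pics/w2.png',im[:,:,::-1])
np.savez('w2.npz',**c);c['fish']=1
for n,x in dict(w1=(.557,.245,.026),w2=(.470,.254,.026),wl=(.461,.166,.026),ws=(.549,.157,.026)).items(): print(n,proj(c,np.array(x)).round())
s=monitor.get_state();print(s['time'],s['position'],s['tool_rot'],s['grip_width']*87)
```

```text
w1 [204. 104.]
w2 [210. 212.]
wl [317. 212.]
ws [317.  98.]
5.8 [0.46091167 0.16354513 0.09814249] [ 3.13679822e+00 -1.58199255e-01 -8.25482245e-04] 54.7887450920259
```

View pics/w2.png

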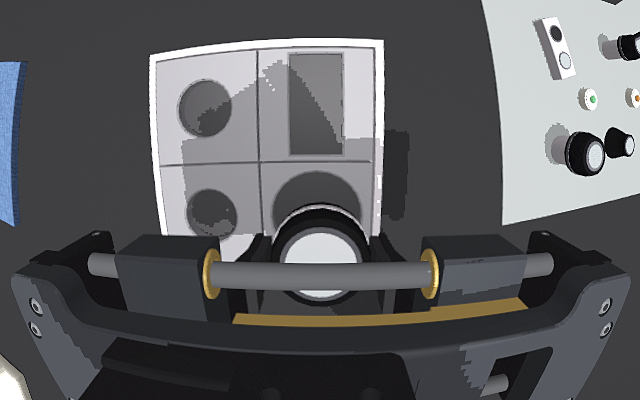

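The wrist view shows the wells at (204,108) and (212,212), the slot around (316,104), and the wide well's far edge at (316,171) below the held lens. I'll check these positions against the earlier ones.

Run:
```python
from h import *
c=dict(np.load('w2.npz'));c['fish']=1
im=cv2.imread('pics/w2.png')
for n,p in dict(w1=(204,108),w2=(212,212),sTL=(289,53),sTR=(342,53),sBL=(290,154),sBR=(343,155),lfar=(316,171),lleft=(273,205),lright=(361,205)).items(): print(n,(atz(c,p,.026)*1000).round(1))
```

```text
w1 [553.8 245.4  26. ]
w2 [469.6 252.3  26. ]
sTL [586.1 174.5  26. ]
sTR [581.9 135.1  26. ]
sBL [508.8 181.9  26. ]
sBR [504. 142.  26.]
lfar [493.7 163.6  26. ]
lleft [470.4 200.2  26. ]
lright [463.4 131.2  26. ]
```

>>> {"fn": "move_arm", "kwargs": {
  "slide": [
    [-0.1,-0.2,0.5],
    [-0.2,-0.3,1.5],
    [-0.2,-0.3,2.8],
    [-0.2,-0.3,4],
    [-0.2,-0.3,5],
    [-0.2,-0.3,5.8],
    [-0.2,-0.3,6.2],
    [-0.2,-0.3,6.4],
    [-0.2,-0.3,6.5],
    [-0.2,-0.3,6.5],
    [-0.2,-0.3,6.5]
  ],
  "roll": [0,0,0,0,0,0,0,0,0,0,0]
}}

```text
time: 6.9
position: [0.4591, 0.1686, 0.0339]
tool_rot: [-3.138, 0.154, -0.001]
ft_force: [-0.1, 0.3, -1.6]
grip_width: 0.631
grip_force: 20.0
```

>>> {"fn": "move_arm", "kwargs": {
  "slide": [
    [0,0,0.1],
    [0,0,0.1],
    [0,0,0.2],
    [0,0,0.2],
    [0,0,0.2]
  ],
  "roll": [0,0,0,0,0]
}}

```text
time: 7.4
position: [0.4587, 0.1685, 0.0315]
tool_rot: [3.138, -0.154, -0.0]
ft_force: [0.2, 0.6, -2.0]
grip_width: 0.634
grip_force: 20.0
```

>>> {"fn": "move_arm", "kwargs": {
  "slide": [
    [0,0.1,0.05],
    [0,0.2,0.1],
    [0,0.2,0.1],
    [0,0.2,0.1]
  ],
  "roll": [0,0,0,0]
}}

```text
time: 7.8
position: [0.4585, 0.1665, 0.0305]
tool_rot: [3.138, -0.154, -0.0]
ft_force: [0.2, -0.3, -2.6]
grip_width: 0.635
grip_force: 20.0
```

>>> {"fn": "move_arm", "kwargs": {
  "slide": [
    [0,0,0.05],
    [0,0,0.1],
    [0,0,0.1],
    [0,0,0.1]
  ],
  "roll": [0,0,0,0]
}}

```text
time: 8.2
position: [0.4586, 0.1666, 0.0299]
tool_rot: [3.138, -0.154, 0.0]
ft_force: [-2.0, 0.5, 4.0]
grip_width: 0.629
grip_force: 20.0
```

Contact with the floor (the z force swung from −2.6 N to +4 N). Releasing and lifting.

>>> {"fn": "move_arm", "kwargs": {
  "slide": [
    [0,0,0],
    [0,0,0],
    [0,0,0],
    [0,0,0],
    [0,0,-0.5],
    [0,0,-2],
    [0,0,-5],
    [0,0,-8.5],
    [0,0,-11],
    [0,0,-12],
    [0,0,-12]
  ],
  "roll": [0,0,0,0,0,0,0,0,0,0,0],
  "gripper": 7.3
}}

```text
time: 9.3
position: [0.4595, 0.1668, 0.1508]
tool_rot: [-3.137, 0.154, -0.005]
ft_force: [0.2, -0.6, -0.4]
grip_width: 0.841
grip_force: 0.0
```

Run:
```python
from h import *
c=cams.get_calibration('wrist');im=cams.get_image('wrist');cv2.imwrite('pics/w3.png',im[:,:,::-1])
np.savez('w3.npz',**c);c['fish']=1
for n,x in dict(w1=(.5545,.2455,.026),w2=(.4675,.2535,.026),wl=(.4585,.1665,.044),ws=(.546,.158,.026),A=(.499,-.092,.055)).items(): print(n,proj(c,np.array(x)).round())
s=monitor.get_state();print(s['time'],s['position'],s['tool_rot'],s['grip_width']*87)
M=Ro.from_rotvec(s['tool_rot']).as_matrix();print('toA',go((.499,-.093,.15)))
```

```text
w1 [227. 108.]
w2 [232. 198.]
wl [321. 203.]
ws [321. 104.]
A [563. 145.]
9.35 [0.45852117 0.16643714 0.14933448] [ 3.13754460e+00 -1.54383727e-01  5.32573020e-04] 73.20225058152262
toA [ 6.57531922 25.421012   -0.05826796]
```

View pics/w3.png

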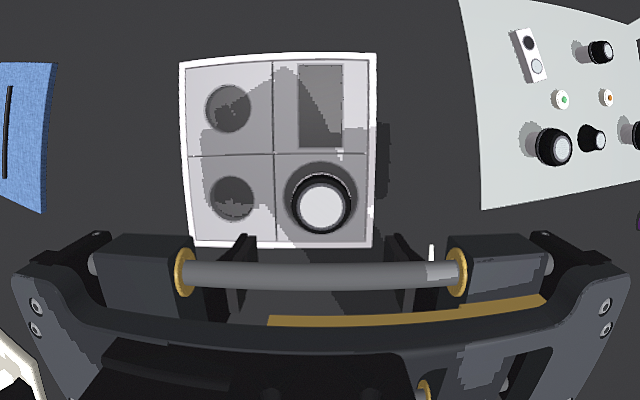

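The lens sits level and centred in its well at (321,205), and the well positions match the predictions. Next is eyepiece A.

>>> {"fn": "move_arm", "kwargs": {
  "slide": [
    [0.4,1.5,0],
    [1.2,4.5,0],
    [2.2,8.5,0],
    [3.3,12.5,0],
    [4.3,16.5,0],
    [5.3,20.5,0],
    [6.1,23.5,0],
    [6.5,25,0],
    [6.6,25.4,0],
    [6.6,25.4,0],
    [6.6,25.4,0]
  ],
  "roll": [0,-0.02,-0.04,-0.06,-0.08,-0.1,-0.1,-0.1,-0.1,-0.1,-0.1],
  "gripper": 6.5
}}

```text
time: 10.45
position: [0.4992, -0.0905, 0.1491]
tool_rot: [-3.141, -0.007, 0.001]
ft_force: [-0.7, -0.0, 0.5]
grip_width: 0.745
grip_force: 0.0
```

Run:
```python
from h import *
c=cams.get_calibration('wrist');im=cams.get_image('wrist');cv2.imwrite('pics/w4.png',im[60:360,160:480,::-1])
np.savez('w4.npz',**c);c['fish']=1
for n,x in dict(A=(.499,-.092,.055),slider=(.602,-.086,.019),loupe=(.505,-.191,.031)).items(): print(n,proj(c,np.array(x)).round()-[160,60])
s=monitor.get_state();print(s['time'],s['position'],s['tool_rot'],s['grip_width']*87)
```

```text
A [163. 145.]
slider [156.  28.]
loupe [265. 133.]
10.5 [ 0.4992743  -0.0905461   0.14935538] [-3.14101922e+00 -7.67595948e-03  6.05825777e-04] 64.84641925272453
```

View pics/w4.png

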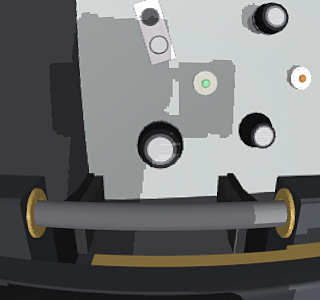

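A's window is at crop (161,150), about 3 mm nearer than first measured. I'll correct for that and grasp its head, fingertips 21 mm above the foot.

>>> {"fn": "move_arm", "kwargs": {
  "slide": [
    [-0.1,0,0.8],
    [-0.3,0,2.5],
    [-0.3,0,5],
    [-0.3,0,7.5],
    [-0.3,0,10],
    [-0.3,0,11.6],
    [-0.3,0,12.3],
    [-0.3,0,12.5],
    [-0.3,0,12.5],
    [-0.3,0,12.5]
  ],
  "roll": [0,0,0,0,0,0,0,0,0,0]
}}

```text
time: 11.5
position: [0.4972, -0.0927, 0.0255]
tool_rot: [3.141, 0.003, 0.003]
ft_force: [-0.4, 0.8, 0.4]
grip_width: 0.745
grip_force: 0.0
```

>>> {"fn": "move_arm", "kwargs": {
  "slide": [
    [0,0,0],
    [0,0,0],
    [0,0,0],
    [0,0,0],
    [0,0,0],
    [0,0,0],
    [0,0,0],
    [0,0,0]
  ],
  "roll": [0,0,0,0,0,0,0,0],
  "gripper": 3.4,
  "squeeze": 15
}}

```text
time: 12.3
position: [0.4965, -0.0926, 0.0247]
tool_rot: [3.142, 0.003, 0.0]
ft_force: [-0.6, 0.6, 3.2]
grip_width: 0.476
grip_force: 15.0
```

>>> {"fn": "move_arm", "kwargs": {
  "slide": [
    [0,0,-0.5],
    [0,0,-2],
    [0,0,-4.5],
    [0,0,-7],
    [0,-0.5,-9],
    [-0.1,-2,-10],
    [-0.4,-5,-10],
    [-0.7,-9,-10],
    [-1.1,-13,-10],
    [-1.4,-17,-10],
    [-1.8,-21,-10],
    [-2.1,-25,-10],
    [-2.5,-29,-10],
    [-2.8,-32.5,-10],
    [-2.9,-34.2,-10],
    [-2.9,-34.6,-10],
    [-2.9,-34.6,-10],
    [-2.9,-34.6,-10]
  ],
  "roll": [0,0,0,0,0,0,0.02,0.04,0.06,0.08,0.1,0.1,0.1,0.1,0.1,0.1,0.1,0.1]
}}

```text
time: 14.1
position: [0.4667, 0.2517, 0.124]
tool_rot: [3.136, -0.157, -0.001]
ft_force: [-0.1, 0.6, -0.4]
grip_width: 0.476
grip_force: 15.0
```

Run:
```python
from h import *
c=cams.get_calibration('wrist');im=cams.get_image('wrist');cv2.imwrite('pics/w5.png',im[:,:,::-1])
np.savez('w5.npz',**c)
s=monitor.get_state();z=s['position'][2];print(s['time'],s['position'],s['tool_rot'],s['grip_width']*87,s['ft_force'])
print(go((.4675,.2535,z)))
```

```text
14.15 [0.46694164 0.25146905 0.12414175] [ 3.13630157e+00 -1.57691353e-01 -6.65041881e-04] 41.33659560457203 [ 0.33585755 -0.20499428  0.16052598]
[ 0.0351832  -0.2076708  -0.00029264]
```

View pics/w5.png

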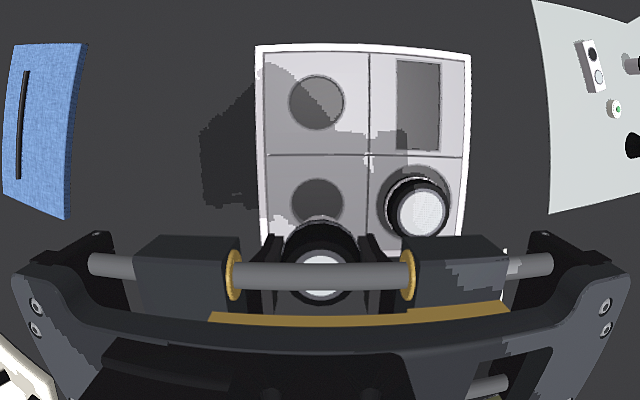

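The eyepiece is held at (320,265), right over its well at (317,200). Lowering.

>>> {"fn": "move_arm", "kwargs": {
  "slide": [
    [0,-0.1,0.6],
    [0,-0.2,2],
    [0,-0.2,4],
    [0,-0.2,5.8],
    [0,-0.2,7.2],
    [0,-0.2,8.2],
    [0,-0.2,8.5],
    [0,-0.2,8.7],
    [0,-0.2,8.7],
    [0,-0.2,8.7]
  ],
  "roll": [0,0,0,0,0,0,0,0,0,0]
}}

```text
time: 15.15
position: [0.4674, 0.2555, 0.0382]
tool_rot: [-3.137, 0.154, -0.002]
ft_force: [0.5, -0.2, -0.2]
grip_width: 0.476
grip_force: 15.0
```

>>> {"fn": "move_arm", "kwargs": {
  "slide": [
    [0,0,0.1],
    [0,0,0.2],
    [0,0,0.2],
    [0,0,0.2]
  ],
  "roll": [0,0,0,0]
}}

```text
time: 15.55
position: [0.4669, 0.2552, 0.0356]
tool_rot: [3.138, -0.154, 0.0]
ft_force: [-0.6, 0.7, -0.5]
grip_width: 0.478
grip_force: 15.0
```

>>> {"fn": "move_arm", "kwargs": {
  "slide": [
    [0,0,0.05],
    [0,0,0.1],
    [0,0,0.1],
    [0,0,0.1]
  ],
  "roll": [0,0,0,0]
}}

```text
time: 15.95
position: [0.4669, 0.2552, 0.0345]
tool_rot: [3.138, -0.154, -0.0]
ft_force: [-0.2, -0.2, -1.0]
grip_width: 0.474
grip_force: 15.0
```

>>> {"fn": "move_arm", "kwargs": {
  "slide": [
    [0,0.1,0.05],
    [0,0.1,0.1],
    [0,0.1,0.1],
    [0,0.1,0.1]
  ],
  "roll": [0,0,0,0]
}}

```text
time: 16.35
position: [0.4669, 0.2541, 0.0338]
tool_rot: [3.137, -0.154, 0.0]
ft_force: [-1.0, -0.4, 2.6]
grip_width: 0.476
grip_force: 15.0
```

Contact. Releasing and lifting, then on to eyepiece B.

>>> {"fn": "move_arm", "kwargs": {
  "slide": [
    [0,0,0],
    [0,0,0],
    [0,0,0],
    [0,0,0],
    [0,0,-0.5],
    [0,0,-2],
    [0,0,-5],
    [0,0,-8.5],
    [0,0,-11],
    [0,0,-12],
    [0,0,-12]
  ],
  "roll": [0,0,0,0,0,0,0,0,0,0,0],
  "gripper": 5.8
}}

```text
time: 17.45
position: [0.4679, 0.2548, 0.1556]
tool_rot: [-3.137, 0.154, -0.006]
ft_force: [-0.4, -0.7, -0.9]
grip_width: 0.667
grip_force: 0.0
```

Run:
```python
from h import *
s=monitor.get_state();print(s['time'],s['position'],s['tool_rot'],s['grip_width']*87)
c=cams.get_calibration('wrist');im=cams.get_image('wrist');cv2.imwrite('pics/w6.png',im[:,:,::-1]);np.savez('w6.npz',**c)
print('B',go((.511,-.294,.15)))
```

```text
17.45 [0.46788422 0.25479426 0.15556006] [-3.13656056  0.1542971  -0.00577496] 58.03065689405771
B [ 9.76102484 54.12287801  0.39081072]
```

>>> {"fn": "move_arm", "kwargs": {
  "slide": [
    [0.3,1.5,0],
    [0.8,4.5,0],
    [1.5,8.5,0],
    [2.3,13,0],
    [3.1,17.5,0],
    [3.9,22,0],
    [4.7,26.5,0],
    [5.5,31,0],
    [6.3,35.5,0],
    [7.1,40,0],
    [7.9,44.5,0.2],
    [8.7,48.5,0.4],
    [9.3,51.7,0.4],
    [9.6,53.6,0.4],
    [9.7,54.2,0.4],
    [9.7,54.2,0.4],
    [9.7,54.2,0.4]
  ],
  "roll": [0,0,0,-0.02,-0.04,-0.06,-0.08,-0.1,-0.1,-0.1,-0.1,-0.1,-0.1,-0.1,-0.1,-0.1,-0.1],
  "gripper": 6.5
}}

```text
time: 19.2
position: [0.5106, -0.2923, 0.1492]
tool_rot: [-3.14, -0.007, 0.001]
ft_force: [-0.4, 0.6, 0.1]
grip_width: 0.749
grip_force: 0.0
```

Run:
```python
from h import *
c=cams.get_calibration('wrist');im=cams.get_image('wrist')
a=im[60:360,160:480,::-1];b=cv2.imread('pics/w6.png')[40:340,160:480]
cv2.imwrite('pics/w7.png',np.hstack([a,b]))
np.savez('w7.npz',**c);c['fish']=1
for n,x in dict(B=(.513,-.295,.055),B2=(.509,-.2935,.055)).items(): print(n,proj(c,np.array(x)).round()-[160,60])
s=monitor.get_state();print(s['time'],s['position'],s['tool_rot'],s['grip_width']*87)
```

```text
B [164. 142.]
B2 [162. 147.]
19.25 [ 0.51072671 -0.2922366   0.14947204] [-3.14055381e+00 -7.57109649e-03  1.68564083e-04] 64.61130091019496
```

View pics/w7.png

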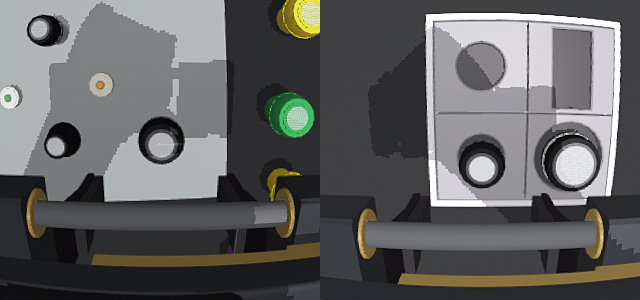

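B's window is at (161,147), i.e. at (0.510, −0.293), and the right panel shows eyepiece A upright in its well. Grasping B.

>>> {"fn": "move_arm", "kwargs": {
  "slide": [
    [-0.1,0,0.8],
    [-0.1,0,2.5],
    [-0.1,0,5],
    [-0.1,0,7.5],
    [-0.1,0,10],
    [-0.1,0,11.6],
    [-0.1,0,12.3],
    [-0.1,0,12.5],
    [-0.1,0,12.5],
    [-0.1,0,12.5]
  ],
  "roll": [0,0,0,0,0,0,0,0,0,0]
}}

```text
time: 20.25
position: [0.5101, -0.2951, 0.0258]
tool_rot: [3.14, 0.003, 0.003]
ft_force: [-0.7, -0.1, 0.1]
grip_width: 0.747
grip_force: 0.0
```

>>> {"fn": "move_arm", "kwargs": {
  "slide": [
    [0,0,0],
    [0,0,0],
    [0,0,0],
    [0,0,0],
    [0,0,0],
    [0,0,0],
    [0,0,0],
    [0,0,0]
  ],
  "roll": [0,0,0,0,0,0,0,0],
  "gripper": 3.4,
  "squeeze": 15
}}

```text
time: 21.05
position: [0.5094, -0.2946, 0.0248]
tool_rot: [3.142, 0.003, 0.0]
ft_force: [-1.2, 0.1, 3.4]
grip_width: 0.479
grip_force: 15.0
```

>>> {"fn": "move_arm", "kwargs": {
  "slide": [
    [0,0,-0.5],
    [0,0,-2],
    [0,0,-4.5],
    [0,0,-7],
    [0,-0.3,-9],
    [0.1,-1.5,-10],
    [0.4,-4.5,-10],
    [0.7,-8.5,-10],
    [1.1,-13,-10],
    [1.5,-17.5,-10],
    [1.9,-22,-10],
    [2.2,-26.5,-10],
    [2.6,-31,-10],
    [3,-35.5,-10],
    [3.4,-40,-10],
    [3.8,-44.5,-10],
    [4.1,-48.5,-10],
    [4.3,-51.7,-10],
    [4.5,-53.5,-10],
    [4.5,-54,-10]
  ],
  "roll": [0,0,0,0,0,0,0,0.02,0.04,0.06,0.08,0.1,0.1,0.1,0.1,0.1,0.1,0.1,0.1,0.1]
}}

```text
time: 23.05
position: [0.5516, 0.2493, 0.1244]
tool_rot: [-3.137, 0.146, 0.002]
ft_force: [0.2, -0.0, -0.9]
grip_width: 0.476
grip_force: 15.0
```

>>> {"fn": "move_arm", "kwargs": {
  "slide": [
    [0,0,0],
    [0,0,0]
  ],
  "roll": [0,0]
}}

```text
time: 23.25
position: [0.5532, 0.2437, 0.1243]
tool_rot: [3.136, -0.157, -0.001]
ft_force: [0.5, -0.6, -0.8]
grip_width: 0.475
grip_force: 15.0
```

Run:
```python
from h import *
s=monitor.get_state();z=s['position'][2];print(s['time'],s['position'],s['tool_rot'],s['grip_width']*87,s['ft_force'])
print(go((.5545,.2455,.037)))
```

```text
23.25 [0.55322669 0.24372345 0.12429215] [ 3.13616421e+00 -1.56509344e-01 -5.37950908e-04] 41.34658617744907 [ 0.49689566 -0.58410348 -0.82493341]
[ 0.11133441 -0.2028987   8.72888366]
```

>>> {"fn": "move_arm", "kwargs": {
  "slide": [
    [0.1,0,0.6],
    [0.1,0,2],
    [0.1,0,4],
    [0.1,0,5.8],
    [0.1,0,7.2],
    [0.1,0,8.2],
    [0.1,0,8.5],
    [0.1,0,8.7],
    [0.1,0,8.8],
    [0.1,0,8.8],
    [0.1,0,8.8]
  ],
  "roll": [0,0,0,0,0,0,0,0,0,0,0]
}}

```text
time: 24.35
position: [0.5547, 0.2455, 0.0371]
tool_rot: [-3.137, 0.154, -0.002]
ft_force: [-0.3, 0.8, -0.6]
grip_width: 0.476
grip_force: 15.0
```

>>> {"fn": "move_arm", "kwargs": {
  "slide": [
    [0,0,0.1],
    [0,0,0.1],
    [0,0,0.1],
    [0,0,0.1]
  ],
  "roll": [0,0,0,0]
}}

```text
time: 24.75
position: [0.5543, 0.2453, 0.0355]
tool_rot: [3.138, -0.154, 0.0]
ft_force: [-0.2, -0.3, -0.4]
grip_width: 0.476
grip_force: 15.0
```

>>> {"fn": "move_arm", "kwargs": {
  "slide": [
    [0,0,0.05],
    [0,0,0.1],
    [0,0,0.1],
    [0,0,0.1]
  ],
  "roll": [0,0,0,0]
}}

```text
time: 25.15
position: [0.5542, 0.2453, 0.0345]
tool_rot: [3.138, -0.154, -0.0]
ft_force: [-0.6, 0.3, -1.9]
grip_width: 0.479
grip_force: 15.0
```

>>> {"fn": "move_arm", "kwargs": {
  "slide": [
    [0,0,0.05],
    [0,0,0.1],
    [0,0,0.1],
    [0,0,0.1]
  ],
  "roll": [0,0,0,0]
}}

```text
time: 25.55
position: [0.5543, 0.2453, 0.0338]
tool_rot: [3.138, -0.154, 0.0]
ft_force: [-0.8, -0.6, 0.9]
grip_width: 0.479
grip_force: 15.0
```

>>> {"fn": "move_arm", "kwargs": {
  "slide": [
    [0,0,0.05],
    [0,0,0.05],
    [0,0,0.05]
  ],
  "roll": [0,0,0]
}}

```text
time: 25.85
position: [0.5544, 0.2454, 0.0338]
tool_rot: [3.138, -0.154, 0.001]
ft_force: [-2.1, -0.8, 5.1]
grip_width: 0.475
grip_force: 15.0
```

>>> {"fn": "move_arm", "kwargs": {
  "slide": [
    [0,0,0],
    [0,0,0],
    [0,0,0],
    [0,0,0],
    [0,0,-0.5],
    [0,0,-2],
    [0,0,-5],
    [0,0,-8.5],
    [0,0,-11],
    [0,0,-12],
    [0,0,-12]
  ],
  "roll": [0,0,0,0,0,0,0,0,0,0,0],
  "gripper": 5.8
}}

```text
time: 26.95
position: [0.5553, 0.2459, 0.1553]
tool_rot: [-3.136, 0.154, -0.006]
ft_force: [0.6, -0.2, 0.1]
grip_width: 0.666
grip_force: 0.0
```

Run:
```python
from h import *
s=monitor.get_state();print(s['time'],s['position'],s['tool_rot'],s['grip_width']*87)
c=cams.get_calibration('wrist');im=cams.get_image('wrist');cv2.imwrite('pics/w8.png',im[:,:,::-1])
print('S',go((.602,-.0855,.15)))
```

```text
26.95 [0.55533677 0.24586592 0.15532433] [-3.13644659  0.15418632 -0.0059314 ] 57.904045012465076
S [ 7.98602505 32.45576189  0.34235207]
```

>>> {"fn": "move_arm", "kwargs": {
  "slide": [
    [0.3,1.2,0],
    [1,4,0],
    [2,8,0],
    [3,12,0],
    [4,16,0.1],
    [5,20,0.2],
    [6,24,0.3],
    [7,28,0.4],
    [7.6,31,0.4],
    [7.9,32.2,0.4],
    [8,32.5,0.4],
    [8,32.5,0.4],
    [8,32.5,0.4]
  ],
  "roll": [0,-0.02,-0.06,-0.1,-0.15,-0.2,-0.25,-0.3,-0.35,-0.38,-0.385,-0.385,-0.385],
  "gripper": 5
}}

```text
time: 28.3
position: [0.6015, -0.0845, 0.1483]
tool_rot: [-3.108, -0.451, 0.002]
ft_force: [0.8, 0.4, 0.9]
grip_width: 0.572
grip_force: 0.0
```

Run:
```python
from h import *
c=cams.get_calibration('wrist');im=cams.get_image('wrist')
a=im[60:360,160:480,::-1];b=cv2.imread('pics/w8.png')[40:340,160:480]
cv2.imwrite('pics/w9.png',np.hstack([a,b]))
np.savez('w9.npz',**c);c['fish']=1
for n,x in dict(S=(.602,-.0855,.019)).items(): print(n,proj(c,np.array(x)).round()-[160,60])
s=monitor.get_state();print(s['time'],s['position'],s['tool_rot'],s['grip_width']*87)
hs=cv2.cvtColor(im,cv2.COLOR_RGB2HSV);print(im[140:260:12,322].tolist())
```

```text
S [162. 135.]
28.35 [ 0.60170369 -0.08423747  0.14863897] [-3.10809928e+00 -4.51807788e-01  1.00600576e-03] 49.9514906869642
[[162, 165, 165], [161, 165, 165], [134, 131, 135], [65, 65, 70], [49, 50, 52], [255, 255, 255], [227, 227, 230], [255, 255, 255], [212, 217, 217], [211, 216, 216]]
```

View pics/w9.png

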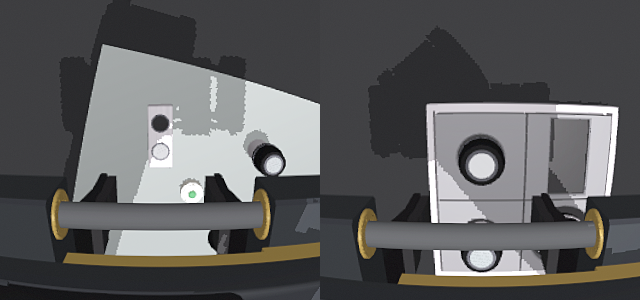

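Eyepiece B stands upright in its well (right panel). The slider is at (160,136), aligned with the tool and directly under it. Grasping.

>>> {"fn": "move_arm", "kwargs": {
  "slide": [
    [0,0,0.8],
    [0,0,2.5],
    [0,0,5],
    [0,0,7.5],
    [0,0,10],
    [0,0,12],
    [0,0,13.1],
    [0,0,13.5],
    [0,0,13.6],
    [0,0,13.6],
    [0,0,13.6]
  ],
  "roll": [0,0,0,0,0,0,0,0,0,0,0]
}}

```text
time: 29.45
position: [0.6029, -0.086, 0.0142]
tool_rot: [3.109, 0.449, 0.003]
ft_force: [-0.1, -1.2, -0.7]
grip_width: 0.575
grip_force: 0.0
```

>>> {"fn": "move_arm", "kwargs": {
  "slide": [
    [0,0,0],
    [0,0,0],
    [0,0,0],
    [0,0,0],
    [0,0,0],
    [0,0,0],
    [0,0,0],
    [0,0,0]
  ],
  "roll": [0,0,0,0,0,0,0,0],
  "gripper": 1.8,
  "squeeze": 15
}}

```text
time: 30.25
position: [0.602, -0.086, 0.0131]
tool_rot: [3.109, 0.449, -0.0]
ft_force: [-0.5, 0.9, 1.6]
grip_width: 0.271
grip_force: 15.0
```

>>> {"fn": "move_arm", "kwargs": {
  "slide": [
    [0,0,-0.4],
    [0,0,-1.5],
    [0,0,-4],
    [0,0,-6.5],
    [0,-0.3,-9],
    [0.1,-1.5,-10],
    [0.3,-4.5,-10],
    [0.5,-8,-10],
    [0.7,-12,-10],
    [0.9,-16,-10],
    [1.2,-20,-10],
    [1.4,-23,-10],
    [1.5,-24.6,-10],
    [1.5,-25,-10],
    [1.5,-25,-10],
    [1.5,-25,-10]
  ],
  "roll": [0,0,0,0,0,0.03,0.08,0.14,0.2,0.26,0.32,0.36,0.38,0.385,0.385,0.385]
}}

```text
time: 31.85
position: [0.5463, 0.1563, 0.1132]
tool_rot: [3.137, -0.157, 0.001]
ft_force: [-0.5, 0.2, 0.3]
grip_width: 0.273
grip_force: 15.0
```

Run:
```python
from h import *
c=cams.get_calibration('wrist');im=cams.get_image('wrist')
cv2.imwrite('pics/w10.png',im[60:360,160:480,::-1]);c['fish']=1
for n,x in dict(S=(.546,.158,.026)).items(): print(n,proj(c,np.array(x)).round()-[160,60])
s=monitor.get_state();print(s['time'],s['position'],s['tool_rot'],s['grip_width']*87,s['ft_force'],go((.546,.158,.036)))
```

```text
S [158. 148.]
31.9 [0.54624233 0.15613164 0.11311211] [ 3.13669254e+00 -1.57707689e-01  4.45241789e-04] 23.48783306137295 [ 0.1789998  -0.29033878 -0.65671997] [-0.04539784 -0.19057708  7.71102378]
```

View pics/w10.png

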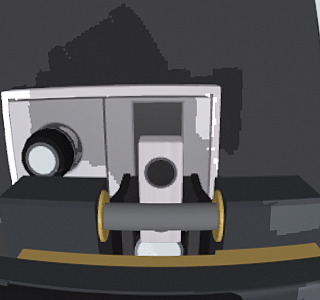

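The slider at (160,195) lines up with the slot, far edge at (158,102). Lowering.

>>> {"fn": "move_arm", "kwargs": {
  "slide": [
    [0,0,0.6],
    [0,0,2],
    [0,0,4],
    [0,0,5.6],
    [0,0,6.8],
    [0,0,7.5],
    [0,0,7.8],
    [0,0,8],
    [0,0,8],
    [0,0,8]
  ],
  "roll": [0,0,0,0,0,0,0,0,0,0]
}}

```text
time: 32.9
position: [0.5462, 0.1583, 0.0337]
tool_rot: [-3.138, 0.154, -0.002]
ft_force: [-0.0, -0.3, -0.5]
grip_width: 0.271
grip_force: 15.0
```

>>> {"fn": "move_arm", "kwargs": {
  "slide": [
    [0,0,0.1],
    [0,0,0.15],
    [0,0,0.15],
    [0,0,0.15]
  ],
  "roll": [0,0,0,0]
}}

```text
time: 33.3
position: [0.5457, 0.158, 0.0316]
tool_rot: [3.138, -0.154, 0.0]
ft_force: [0.2, 0.6, -0.5]
grip_width: 0.27
grip_force: 15.0
```

>>> {"fn": "move_arm", "kwargs": {
  "slide": [
    [0,0,0.05],
    [0,0,0.1],
    [0,0,0.1],
    [0,0,0.1]
  ],
  "roll": [0,0,0,0]
}}

```text
time: 33.7
position: [0.5456, 0.1581, 0.0305]
tool_rot: [3.138, -0.154, -0.0]
ft_force: [0.3, 0.5, -0.6]
grip_width: 0.269
grip_force: 15.0
```

>>> {"fn": "move_arm", "kwargs": {
  "slide": [
    [0,0,0.03],
    [0,0,0.06],
    [0,0,0.06],
    [0,0,0.06]
  ],
  "roll": [0,0,0,0]
}}

```text
time: 34.1
position: [0.5457, 0.1581, 0.0301]
tool_rot: [3.138, -0.154, 0.0]
ft_force: [-0.9, -0.2, 2.5]
grip_width: 0.27
grip_force: 15.0
```

>>> {"fn": "move_arm", "kwargs": {
  "slide": [
    [0,0,0.03],
    [0,0,0.05],
    [0,0,0.05],
    [0,0,0.05]
  ],
  "roll": [0,0,0,0]
}}

```text
time: 34.5
position: [0.5457, 0.1581, 0.0301]
tool_rot: [3.137, -0.154, 0.0]
ft_force: [-2.5, -0.7, 5.9]
grip_width: 0.276
grip_force: 15.0
```

Contact. Releasing and retreating up and away so the top camera has a clear view.

>>> {"fn": "move_arm", "kwargs": {
  "slide": [
    [0,0,0],
    [0,0,0],
    [0,0,0],
    [0,0,0],
    [0,0,-0.4],
    [0,0,-2],
    [0,0,-5],
    [0,0,-8.5],
    [0,0,-12],
    [0,2,-14],
    [0,5,-15],
    [0,8,-15],
    [0,11,-15],
    [0,13,-15],
    [0,14,-15],
    [0,14,-15],
    [0,14,-15]
  ],
  "roll": [0,0,0,0,0,0,0,0,0,0,0,0,0,0,0,0,0],
  "gripper": 4.2
}}

```text
time: 36.2
position: [0.5322, 0.0201, 0.18]
tool_rot: [-3.137, 0.152, -0.001]
ft_force: [-0.4, 0.1, 0.3]
grip_width: 0.485
grip_force: 0.0
```

Run:
```python
from h import *
w=cams.get_image('wrist');s=cams.get_image('side')
f=lambda i:cv2.resize(i[:,:,::-1],(400,400),interpolation=cv2.INTER_CUBIC)
cv2.imwrite('pics/f.png',np.hstack([f(w[40:290,60:310]),f(s[100:350,230:480])]))
st=monitor.get_state();print(st['time'],st['position'],st['ft_force'])
```

```text
36.3 [0.53202626 0.02054718 0.17966714] [ 0.44800618  0.37536824 -0.56193626]
```

View pics/f.png

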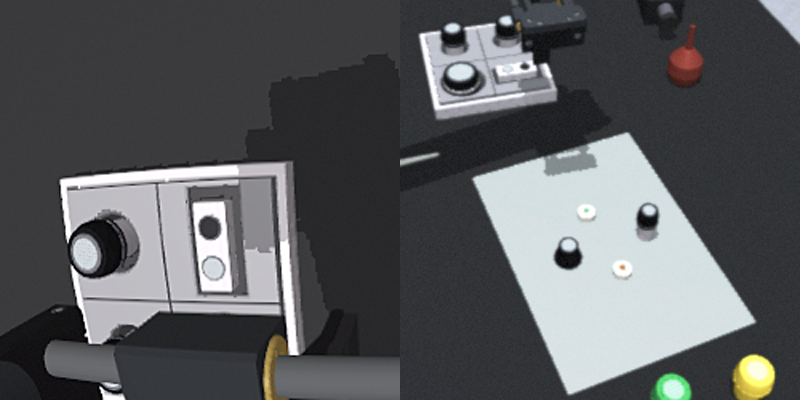

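All four pieces are seated: the slider lies flat in its slot at (213,240), and the lens and both eyepieces are upright in the tray. The loupe, slim eyepiece and pots are where they were. Handing in.

```bash
python3 -c "
from bench import workorder
print(workorder.close_job())"
```

```text
the job is handed in; nothing more can be done
None
```

The lens, both wide eyepieces and the filter slider are set down in their wells in that order; the look-alikes were left standing and the job was handed in at about 36 s of the 96 s allowed.

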